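# Check the bore of a big acacia bead with the probe

### The job

Check the bore of the big acacia bead clamped in the bead gauge: press the green key (wake), then the yellow key (zero), then the blue key (measure) on the keypad, each fully down, one at a time and let up before the next. Then take the steel probe by its wooden handle out of its rest and lower it upright down through the hole of the bead, without ever touching the bead or the gauge, until the whole red tip has come out below the plate that the bead sits on. Finish while still holding it there, still, centred and hanging free in the hole, and leave the other beads, the brass weight and the red-beaded abacus where they are.

Things in the scene. Friction and masses are not known exactly. Their poses are not given: they have to be found in the camera images.
- key_green (a joint): travel of the green key (wake, pressed first), m: 0 is up, 0.006 is fully down; it springs back when let go
- key_green_top (a point): centre of the top face of the green round key, 32 mm across, on a black 48 mm round housing; its top stands 42 mm above the shelf when up; travel 6 mm straight down, about 1.5 N to start and 5 N fully down. Which of the three places on the keypad the green key has varies
- key_yellow (a joint): travel of the yellow key (zero, pressed second), m: 0 is up, 0.006 is fully down; it springs back when let go
- key_yellow_top (a point): centre of the top face of the yellow round key, 32 mm across, on a black 48 mm round housing; its top stands 42 mm above the shelf when up; travel 6 mm straight down, about 1.5 N to start and 5 N fully down. Which of the three places on the keypad the yellow key has varies
- key_blue (a joint): travel of the blue key (measure, pressed third), m: 0 is up, 0.006 is fully down; it springs back when let go
- key_blue_top (a point): centre of the top face of the blue round key, 32 mm across, on a black 48 mm round housing; its top stands 42 mm above the shelf when up; travel 6 mm straight down, about 1.5 N to start and 5 N fully down. Which of the three places on the keypad the blue key has varies
- keypad: pine keypad slab lying on the shelf, 75 mm (its x) by 215 mm (its y), 20 mm high, fixed; origin under its centre. The three keys stand in a row along its y axis, 65 mm apart, the middle one at its centre
- bead_top (a point): centre of the upper mouth of the bore of the reddish acacia bead in the gauge, 134 mm above the shelf; z up along the bore's axis (vertical). The bead is 50 mm across and 36 mm high, its bore about 23 mm wide and straight through; it sits on an aluminium plate 8 mm thick with a 30 mm hole, so the plate's underside is 44 mm below this point
- gauge: the fixed bead gauge; origin under the centre of its base, straight below the bore. Grey base 100 mm (its x) by 130 mm (its y), 18 mm high, so its top is 116 mm below bead_top; two 12 mm posts at 48 mm either way along its y carry the 64 by 120 mm plate; two 14 mm brass clamps stand 8 mm high beside the bead, between it and the posts; nothing is higher than the bead
- probe_grip (a point): centre of the probe's handle, half-way up: an upright reddish acacia cylinder with two brass bands, 24 mm across, 50 mm high. The probe is loose, 60 to 130 g; z runs up along it. Below the handle a straight steel shaft 8 mm across and 105 mm long ends in the tip, which is 130 mm below this point. At the start the probe hangs upright in its rest, the handle's lower end on the rest's top
- probe_tip (a point): lower end of the probe's shaft, on its axis; the last 15 mm of the shaft are red
- rest: olive-wood rest, fixed, origin under its centre, 90 by 90 mm at the foot; its top board (74 by 56 mm, 12 mm thick) is 120 mm above the shelf and has a 12 mm hole in the middle for the shaft. The probe lifts straight up out of it: its tip clears the top after a 105 mm lift
- weight: loose squat brass weight with a knob, 44 mm across, 48 mm high, origin under its centre; leave alone
- bead_a: loose dark turned acacia bead standing on end, 44 mm across, 34 mm high, origin under its centre; leave alone
- bead_b: another such bead, the same size; leave alone
- abacus: loose pine abacus with red beads lying flat, 130 mm (its x) by 170 mm (its y), 16 mm high, origin under its centre; leave alone
Not all that is in view belongs to the job. Several things have the shape of the gauge; the one meant has the colours described above.

How it is judged:
By the outcome, as a careful person would: the job done as asked, in the order asked, and still so for the second after the job is handed in, while the arm keeps its last pose, push and grip.
It also fails if it takes over 69 s, if anything falls off the work surface, if the arm or the gripper's body presses on something with over 40 N, if the wrist force passes 120 N, or if a joint passes its speed limit or range.

### The arm

A 7-joint arm with a two-finger parallel gripper is mounted at the origin on the work surface. World frame = base frame: x ahead of the robot, y to its left, z up, the work surface at z = 0. Lengths are in mm, angles in rad, forces in N, time in s.
With the tool pointing down it reaches from about 400 to 875 mm from the base axis. Payload 4.4 kg.
Tool frame: the origin (TCP) lies midway between the tips of the shut fingers; the grasp point (between the pads) lies 19 mm behind it; z points along the fingers, y is the line along which they close (so a half turn about z gives the same grasp; the last joint's range is limited). The gripper opens to 85 mm and grips with 20 to 120 N. Pads are 22 mm wide; open, the fingers measure 114 mm over their backs; the gripper's body (76 mm by 85 mm) begins 54 mm behind the grasp point. The pads swing forward as they close: fully open they stand 13 mm farther back than shut.
Start: joints at [-1.292, 0.628, 0.038, 1.517, -0.027, 0.996, -0.02], TCP at [219.682, 611.766, 231.313] pointing down, gripper open.
Joint ranges: [-3.06, 3.06], [-0.37, 2.12], [-1.25, 1.32], [0.18, 2.47], [-1.1, 4.24], [0.23, 1.98], [-2.94, 2.94]. Speed limits (rad/s): [2.57, 2.57, 3.14, 3.14, 3.14, 3.14, 3.14].

### API

Orientations are given as [roll, pitch, yaw] about the fixed x, y, z axes, in that order (R = Rz(yaw) Ry(pitch) Rx(roll)).
In Python, from cell import read_state, get_image, finish_job gives the robot as it stands.
- The arm moves only by the tool send_rows, never from a script. Its argument "series" is a list of rows, each an object of numbers: "ax", "ay", "az": the turn, a rotation vector about the tool's x, y, z in rad; "dx", "dy", "dz": the shift along the tool's x, y, z in cm; "hand": the closure, from 0 (fully open) to 1 (shut). In form: [{"ax": .., "ay": .., "az": .., "dx": .., "dy": .., "dz": .., "hand": ..}, ...]. A call has 1 to 10 rows; each row is the pose to reach, as a shift and turn from the pose commanded when the call began, along the tool's axes at that moment; what a row does not reach only later rows make up. A row lasts 1/10 s, in which the tool goes at most 50 mm and 8.59 degrees, less where a joint would pass 70% of its speed; a pose out of reach is approached as far as the arm can. A call with a gripper value outside its range is refused whole. The fingers move at their own pace and stop on an object; the grip force is fixed at half the most. Time passes only in rows, so rows that repeat a pose let the fingers close. It gives the time, the measured TCP pose, the force, the opening and the grip force at its end, in the units of the state.
- read_state(): the state, without advancing time (a new reading comes with each control period).
- get_image(name): name is "scene" or "top" or "wrist"; returns a dict with "pixels" (420x560x3 uint8, red, green, blue), "mtx" (3x3 intrinsics, pixels), "k1" (the pictures are not rectified: a ray, as slopes to the right and down, at radius r is drawn at 1 + k1 r^2 times it, then the intrinsics apply), "R" (3x3) and "t" (3): a world point X has camera coordinates R X + t. Camera axes: x right, y down, z forward; pixel columns grow to the right and rows downward; lengths in mm; the calibration is good to about 2 mm. A picture is of the moment at which its call begins. There is no depth.
- finish_job(): hands the job in; it is judged then, once.
The state is a dict: "clock": time; "qpos": joint angles; "qd": joint speeds; "tau": joint torques, N m; "eef_pos": TCP position; "tool_rot": TCP orientation; "force": force on the tool from outside, world axes, zero at the start; "torque": the same for the moment, N m; "width": finger opening in mm; "gripper_force": force on a finger pad.
Only numpy, scipy, OpenCV 4.12 (cv2) and the standard library are available. Lean on these libraries where they do the work, as an engineer would, in place of code of your own. Each camera call takes 0.05 s, during which the arm holds its last target. There are 200 camera calls.

## Working session

There is one attempt and no reset: what is moved stays moved. The work goes in short steps, Python scripts to look and compute and a tool call to move; the robot and the scene stay as the last step left them, time stands still between calls to the robot, and variables do not carry over. Pictures are saved under pics/ and viewed, at most 12 in all, crops included, and the job is handed in when it is done.

Besides the shell and the picture viewer there is one more tool, called after "Request:" as name(argument=value, ...) on one line, values as JSON. send_rows: Moves the arm, as the interface text tells. Its arguments: {"type":"object","properties":{"series":{"type":"array","items":{"type":"object","properties":{"ax":{"type":"number"},"ay":{"type":"number"},"az":{"type":"number"},"dx":{"type":"number"},"dy":{"type":"number"},"dz":{"type":"number"},"hand":{"type":"number"}}}}},"required":["series"]}

```bash
ls; mkdir -p pics; python3 - <<'E'
from cell import *
import cv2,numpy as np
for n in ("scene","top"):
    d=get_image(n); cv2.imwrite(f"pics/{n}0.png",d["pixels"][:,:,::-1]); print(n,d["mtx"],d["k1"],d["R"],d["t"])
s=read_state();print(s)
E
```

```text
pics
scene [[542.38953924   0.         279.02052551]
 [  0.         542.38953924 209.98168237]
 [  0.           0.           1.        ]] -0.01696878568495029 [[-0.87883387  0.47681733  0.01721223]
 [ 0.26772834  0.52267471 -0.80940267]
 [-0.39493362 -0.70672228 -0.58700175]] [ 471.18667937  -43.92109282 1523.50288279]
top [[418.74344931   0.         282.628803  ]
 [  0.         418.74344931 214.77740989]
 [  0.           0.           1.        ]] -0.12704494713799286 [[-0.01976844 -0.99979791 -0.00365235]
 [-0.99760344  0.01996706 -0.06624726]
 [ 0.0663068   0.002334   -0.99779655]] [ -22.70793355  556.26915477 1071.34841252]
{'clock': 0.1, 'qpos': array([-1.29181058,  0.62926907,  0.03841243,  1.51831549, -0.02702371,
        0.99630399, -0.02001442]), 'qd': array([-0.00096604, -0.00207911, -0.00028613, -0.00190931,  0.00041209,
        0.00088073, -0.00048194]), 'tau': array([ 2.70640303e-03, -5.64532006e+01,  1.23018600e+00, -1.93973476e+01,
        1.12108776e-02,  5.43732269e-03,  1.15782720e-05]), 'eef_pos': array([219.44535116, 611.20901103, 230.45526527]), 'tool_rot': array([-3.13981318e+00, -1.88160799e-05,  2.79680465e+00]), 'force': array([0.14425148, 0.12507995, 0.59369385]), 'torque': array([-0.05549974,  0.04841807, -0.00490813]), 'gripper_force': 0.0, 'width': 85.14014622258529}
```

View pics/scene0.png

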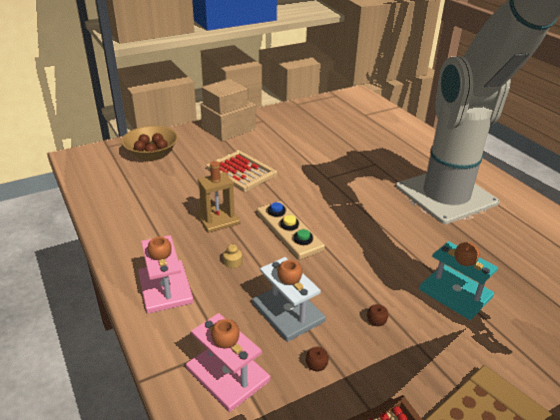

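View pics/top0.png

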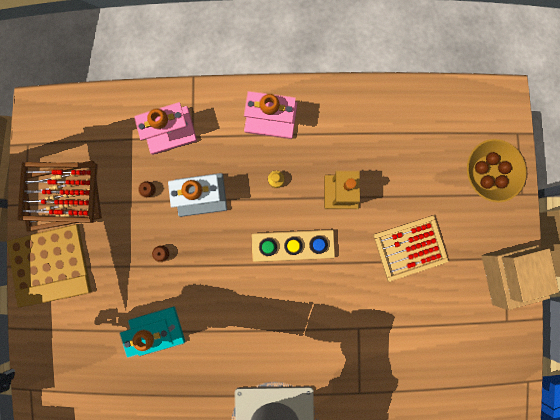

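Top view (u,v), things that could be taken for the gauge: pink (160,120), pink (270,103), teal (145,340) and grey (192,190). The grey base with aluminium plate and reddish bead at (192,190) matches the description. The keys are green (268,246), yellow (293,245) and blue (319,244). The probe handle is in its rest at (351,184).

```bash
cat > h.py <<'E'
from cell import *
import cv2,numpy as np
from scipy.spatial.transform import Rotation as Ro
def ray(d,uv):
    k=np.array([d["k1"],0,0,0,0.])
    p=cv2.undistortPoints(np.array([[uv]],float),d["mtx"],k)[0,0]
    r=d["R"].T@np.array([p[0],p[1],1]); c=-d["R"].T@d["t"]
    return c,r/np.linalg.norm(r)
def plane(d,uv,z):
    c,r=ray(d,uv); return c+r*(z-c[2])/r[2]
def proj(d,X):
    return cv2.projectPoints(np.array([X],float),cv2.Rodrigues(d["R"])[0],d["t"],d["mtx"],np.array([d["k1"],0,0,0,0.]))[0][0,0]
def mask(d,lo,hi,box=None):
    hsv=cv2.cvtColor(d["pixels"],cv2.COLOR_RGB2HSV); m=cv2.inRange(hsv,lo,hi)
    if box: n=np.zeros_like(m); a,b,c,e=box; n[b:e,a:c]=m[b:e,a:c]; m=n
    return m
def blob(m):
    n,l,s,c=cv2.connectedComponentsWithStats(m); i=1+np.argmax(s[1:,4]); return c[i],s[i]
def todelta(target):
    "world shift -> tool axes cm, from the measured pose"
    s=read_state(); R=Ro.from_euler('xyz',s["tool_rot"]).as_matrix()
    return R.T@(np.array(target)-s["eef_pos"])/10
E
python3 - <<'E'
from h import *
d=get_image("top"); e=get_image("scene")
for n,lo,hi in (("g",(50,100,60),(80,255,255)),("y",(26,150,130),(34,255,255)),("b",(100,150,80),(125,255,255))):
    c,s=blob(mask(d,lo,hi,(250,225,340,265)));print(n,c,s,plane(d,c,42).round(1))
t=d["pixels"][155:235,140:380]; sc=e["pixels"][150:345,140:335]
cv2.imwrite("pics/c1.png",np.vstack([cv2.resize(t,None,fx=3,fy=3,interpolation=2)])[:,:,::-1])
cv2.imwrite("pics/c2.png",cv2.resize(sc,None,fx=3,fy=3,interpolation=2)[:,:,::-1])
E
```

```text
g [267.5      246.859375] [262 241  12  13 128] [473.4   6.1  42. ]
y [292.90566038 245.46226415] [287 240  12  12 106] [475.7 -58.3  42. ]
b [318.424 244.488] [313 239  12  13 125] [ 476.8 -123.1   42. ]
```

View pics/c1.png

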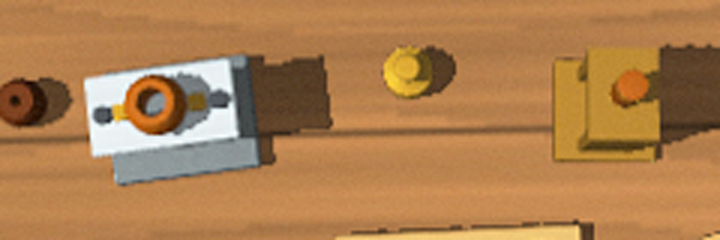

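View pics/c2.png

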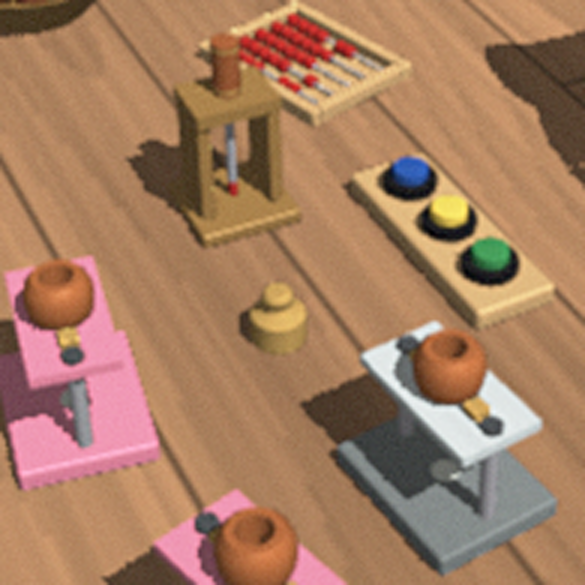

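The crops confirm the target: grey gauge with white plate and reddish bead, bore mouth at top (191.3,189.7) and scene (290.7,266). The probe handle top is at top (350,184) and scene (214.7,164), with the red tip visible inside the rest.

```bash
python3 - <<'E'
from h import *
d=get_image("top"); e=get_image("scene")
for n,a,b,z in (("bead",(191.3,189.7),(290.7,266),134),("probe",(350,184),(214.7,164),170)):
    print(n,plane(d,a,z).round(1),plane(e,b,z).round(1))
for k,lo,hi in (("g",(50,100,60),(80,255,255)),("y",(26,150,130),(34,255,255)),("b",(100,150,80),(125,255,255))):
    c,s=blob(mask(e,lo,hi,(260,195,320,250)));print(k,c,s,plane(e,c,42).round(1))
print(todelta((474,6,110)).round(2), todelta((474,6,60)).round(2))
E
```

```text
bead [611.4 179.6 134. ] [614.6 188.  134. ]
probe [ 612.2 -187.6  170. ] [ 617.7 -181.3  170. ]
g [303.26548673 234.42477876] [297 230  14  10 113] [479.3  15.5  42. ]
y [288.15384615 218.30769231] [285 216   7   7  26] [480.1 -57.2  42. ]
b [276.65517241 207.06896552] [271 203  12   9  87] [ 482.8 -112.5   42. ]
[-44.41 -48.38  12.13] [-44.41 -48.38  17.13]
```

Request:
send_rows(series=[{"dx": -4, "dy": -4.4, "dz": 0, "hand": 1}, {"dx": -8, "dy": -8.8, "dz": 0, "hand": 1}, {"dx": -12, "dy": -13, "dz": 0, "hand": 1}, {"dx": -16, "dy": -17, "dz": 0, "hand": 1}, {"dx": -20, "dy": -21, "dz": 0, "hand": 1}, {"dx": -24, "dy": -25.5, "dz": 0, "hand": 1}, {"dx": -28, "dy": -30, "dz": 0, "hand": 1}, {"dx": -31, "dy": -33.5, "dz": 0, "hand": 1}, {"dx": -34, "dy": -37, "dz": 0, "hand": 1}, {"dx": -37, "dy": -40.5, "dz": 0, "hand": 1}])

```text
invalid input at $.series[0]: expected keys ax, ay, az, dx, dy, dz, hand
```

```bash
python3 - <<'E'
from h import *
print(todelta((475,8,120)).round(2)); s=read_state(); print(s["eef_pos"],s["tool_rot"],s["width"],s["qpos"])
E
```

```text
[-44.44 -48.16  11.13]
[219.62081239 611.56634263 231.00106694] [-3.14095435e+00 -3.91968893e-05  2.79675805e+00] 85.29262223064711 [-1.29176588  0.62873156  0.03847188  1.51770208 -0.02702231  0.99631437
 -0.01998291]
```

Request:
send_rows(series=[{"ax": 0, "ay": 0, "az": 0, "dx": -3.4, "dy": -3.6, "dz": 0, "hand": 1}, {"ax": 0, "ay": 0, "az": 0, "dx": -6.8, "dy": -7.3, "dz": 0, "hand": 1}, {"ax": 0, "ay": 0, "az": 0, "dx": -10.2, "dy": -11, "dz": 0, "hand": 1}, {"ax": 0, "ay": 0, "az": 0, "dx": -13.6, "dy": -14.7, "dz": 0, "hand": 1}, {"ax": 0, "ay": 0, "az": 0, "dx": -17, "dy": -18.4, "dz": 0, "hand": 1}, {"ax": 0, "ay": 0, "az": 0, "dx": -20.4, "dy": -22, "dz": 0, "hand": 1}, {"ax": 0, "ay": 0, "az": 0, "dx": -23.8, "dy": -25.8, "dz": 0, "hand": 1}, {"ax": 0, "ay": 0, "az": 0, "dx": -27.2, "dy": -29.5, "dz": 0, "hand": 1}, {"ax": 0, "ay": 0, "az": 0, "dx": -30.6, "dy": -33.2, "dz": 0, "hand": 1}, {"ax": 0, "ay": 0, "az": 0, "dx": -34, "dy": -36.8, "dz": 0, "hand": 1}])

```text
clock: 1.3
eef_pos: [415.2, 150.1, 231.6]
tool_rot: [3.141, 0.001, 2.797]
force: [1.3, 0.6, 0.2]
width: -0.1
gripper_force: 0.0
```

```bash
python3 - <<'E'
from h import *
print(todelta((475,8,120)).round(2)); s=read_state(); print(s["eef_pos"],s["tool_rot"],s["width"],s["qpos"])
E
```

```text
[-10.42 -11.36  11.16]
[415.18540689 150.07478565 231.60453831] [3.14093984e+00 5.40148838e-04 2.79711866e+00] -0.0922543131739601 [-0.47557985  0.33510978  0.08574087  2.0717999  -0.04216741  0.73542746
  0.86298922]
```

Request:
send_rows(series=[{"ax": 0, "ay": 0, "az": 0, "dx": -3, "dy": -3.2, "dz": 2, "hand": 1}, {"ax": 0, "ay": 0, "az": 0, "dx": -6, "dy": -6.5, "dz": 4, "hand": 1}, {"ax": 0, "ay": 0, "az": 0, "dx": -8.5, "dy": -9.2, "dz": 7, "hand": 1}, {"ax": 0, "ay": 0, "az": 0, "dx": -10.4, "dy": -11.3, "dz": 9, "hand": 1}, {"ax": 0, "ay": 0, "az": 0, "dx": -10.4, "dy": -11.3, "dz": 10, "hand": 1}, {"ax": 0, "ay": 0, "az": 0, "dx": -10.4, "dy": -11.3, "dz": 10, "hand": 1}])

```text
clock: 1.9
eef_pos: [473.3, 10.0, 130.1]
tool_rot: [-3.141, -0.003, 2.795]
force: [-0.1, 0.9, -0.0]
width: -0.2
gripper_force: 0.0
```

```bash
python3 - <<'E'
from h import *
d=get_image("wrist"); cv2.imwrite("pics/w1.png",d["pixels"][:,:,::-1])
for k,lo,hi in (("g",(50,100,40),(80,255,255)),("y",(24,170,130),(34,255,255)),("b",(100,150,60),(125,255,255))):
    c,s=blob(mask(d,lo,hi));print(k,c,s,plane(d,c,42).round(1))
s=read_state(); print(s["eef_pos"],s["tool_rot"])
E
```

```text
g [275.24822237 215.14221073] [ 253  193   45   45 1547] [471.2   7.   42. ]
y [188.72121212 242.27099567] [ 168  225   45   38 1155] [469.2 -56.1  42. ]
b [109.83530962 275.53557312] [  87  254   47   44 1518] [ 473.3 -120.2   42. ]
[473.76436398  11.02752942 130.95529476] [-3.14153403e+00 -1.68120434e-03  2.79709889e+00]
```

View pics/w1.png

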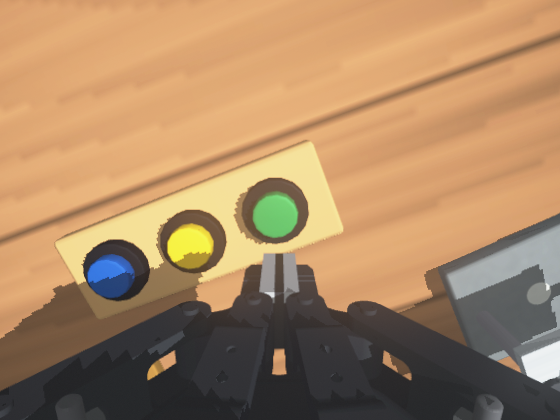

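The green key is at (275,215), yellow (190,244) and blue (110,275), close to the top-view estimates.

```bash
python3 - <<'E'
from h import *
s=read_state(); print(s["eef_pos"],s["tool_rot"],s["force"])
print(todelta((472.5,6.5,60)).round(2),todelta((472.5,6.5,36)).round(2))
E
```

```text
[473.76436398  11.02752942 130.95529476] [-3.14153403e+00 -1.68120434e-03  2.79709889e+00] [-0.41729195  0.22656892  0.71223933]
[-0.05 -0.47  7.1 ] [-0.05 -0.47  9.5 ]
```

Request:
send_rows(series=[{"ax": 0, "ay": 0, "az": 0, "dx": -0.1, "dy": -0.4, "dz": 4, "hand": 1}, {"ax": 0, "ay": 0, "az": 0, "dx": -0.1, "dy": -0.4, "dz": 7.5, "hand": 1}, {"ax": 0, "ay": 0, "az": 0, "dx": -0.1, "dy": -0.4, "dz": 8.4, "hand": 1}, {"ax": 0, "ay": 0, "az": 0, "dx": -0.1, "dy": -0.4, "dz": 9.0, "hand": 1}, {"ax": 0, "ay": 0, "az": 0, "dx": -0.1, "dy": -0.4, "dz": 9.4, "hand": 1}, {"ax": 0, "ay": 0, "az": 0, "dx": -0.1, "dy": -0.4, "dz": 9.6, "hand": 1}, {"ax": 0, "ay": 0, "az": 0, "dx": -0.1, "dy": -0.4, "dz": 9.65, "hand": 1}, {"ax": 0, "ay": 0, "az": 0, "dx": -0.1, "dy": -0.4, "dz": 9.7, "hand": 1}, {"ax": 0, "ay": 0, "az": 0, "dx": -0.1, "dy": -0.4, "dz": 9.7, "hand": 1}])

```text
clock: 2.85
eef_pos: [474.1, 7.4, 36.0]
tool_rot: [3.14, 0.001, 2.798]
force: [-3.7, 4.4, 11.4]
width: 0.1
gripper_force: 5.6
```

Request:
send_rows(series=[{"ax": 0, "ay": 0, "az": 0, "dx": 0, "dy": 0, "dz": -1.5, "hand": 1}, {"ax": 0, "ay": 0, "az": 0, "dx": 0, "dy": 0, "dz": -3.5, "hand": 1}, {"ax": 0, "ay": 0, "az": 0, "dx": 0, "dy": 0, "dz": -3.5, "hand": 1}, {"ax": 0, "ay": 0, "az": 0, "dx": -1.1, "dy": -3.1, "dz": -3.5, "hand": 1}, {"ax": 0, "ay": 0, "az": 0, "dx": -2.2, "dy": -6.1, "dz": -3.5, "hand": 1}, {"ax": 0, "ay": 0, "az": 0, "dx": -2.2, "dy": -6.1, "dz": -3.5, "hand": 1}, {"ax": 0, "ay": 0, "az": 0, "dx": -2.2, "dy": -6.1, "dz": -3.5, "hand": 1}])

```text
clock: 3.55
eef_pos: [474.3, -59.4, 69.4]
tool_rot: [3.142, 0.001, 2.795]
force: [-0.4, -0.1, -0.5]
width: 0.1
gripper_force: 0.0
```

```bash
python3 - <<'E'
from h import *
d=get_image("scene"); 
cv2.imwrite("pics/s2.png",cv2.resize(d["pixels"][150:270,180:360],None,fx=3,fy=3)[:,:,::-1])
s=read_state(); print(s["eef_pos"],s["tool_rot"],s["force"])
print(todelta((474,-58,36)).round(2))
E
```

```text
[474.2626147  -58.26411521  69.33051652] [3.14102645e+00 4.41343827e-04 2.79650872e+00] [0.08514531 0.20014269 0.15934177]
[0.04 0.01 3.33]
```

View pics/s2.png

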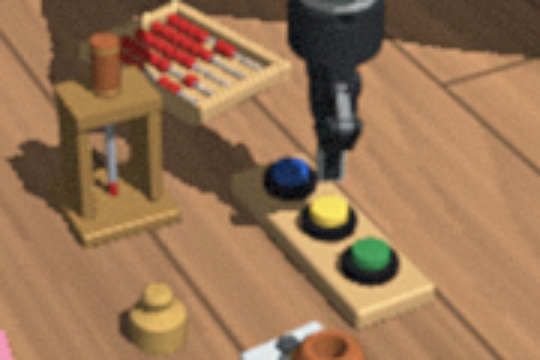

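The fingertips at crop (330,175) stand above the yellow key (328,212), and the green key is back up.

Request:
send_rows(series=[{"ax": 0, "ay": 0, "az": 0, "dx": 0, "dy": 0, "dz": 1.5, "hand": 1}, {"ax": 0, "ay": 0, "az": 0, "dx": 0, "dy": 0, "dz": 2.4, "hand": 1}, {"ax": 0, "ay": 0, "az": 0, "dx": 0, "dy": 0, "dz": 3.0, "hand": 1}, {"ax": 0, "ay": 0, "az": 0, "dx": 0, "dy": 0, "dz": 3.3, "hand": 1}, {"ax": 0, "ay": 0, "az": 0, "dx": 0, "dy": 0, "dz": 3.45, "hand": 1}, {"ax": 0, "ay": 0, "az": 0, "dx": 0, "dy": 0, "dz": 3.52, "hand": 1}, {"ax": 0, "ay": 0, "az": 0, "dx": 0, "dy": 0, "dz": 3.52, "hand": 1}, {"ax": 0, "ay": 0, "az": 0, "dx": 0, "dy": 0, "dz": 3.52, "hand": 1}])

```text
clock: 4.4
eef_pos: [473.9, -57.3, 35.8]
tool_rot: [3.14, -0.0, 2.798]
force: [-3.5, 3.1, 20.8]
width: -0.1
gripper_force: 10.6
```

Request:
send_rows(series=[{"ax": 0, "ay": 0, "az": 0, "dx": 0, "dy": 0, "dz": -1.5, "hand": 1}, {"ax": 0, "ay": 0, "az": 0, "dx": 0, "dy": 0, "dz": -3.5, "hand": 1}, {"ax": 0, "ay": 0, "az": 0, "dx": 0, "dy": 0, "dz": -3.5, "hand": 1}, {"ax": 0, "ay": 0, "az": 0, "dx": -1.1, "dy": -3.1, "dz": -3.5, "hand": 1}, {"ax": 0, "ay": 0, "az": 0, "dx": -2.3, "dy": -6.0, "dz": -3.5, "hand": 1}, {"ax": 0, "ay": 0, "az": 0, "dx": -2.3, "dy": -6.0, "dz": -3.5, "hand": 1}, {"ax": 0, "ay": 0, "az": 0, "dx": -2.3, "dy": -6.0, "dz": -3.5, "hand": 1}])

```text
clock: 5.1
eef_pos: [475.0, -123.3, 68.6]
tool_rot: [-3.141, -0.001, 2.795]
force: [-0.1, 0.5, -0.1]
width: -0.2
gripper_force: 0.0
```

Request:
send_rows(series=[{"ax": 0, "ay": 0, "az": 0, "dx": 0, "dy": 0, "dz": 1.5, "hand": 1}, {"ax": 0, "ay": 0, "az": 0, "dx": 0, "dy": 0, "dz": 2.4, "hand": 1}, {"ax": 0, "ay": 0, "az": 0, "dx": 0, "dy": 0, "dz": 3.0, "hand": 1}, {"ax": 0, "ay": 0, "az": 0, "dx": 0, "dy": 0, "dz": 3.3, "hand": 1}, {"ax": 0, "ay": 0, "az": 0, "dx": 0, "dy": 0, "dz": 3.45, "hand": 1}, {"ax": 0, "ay": 0, "az": 0, "dx": 0, "dy": 0, "dz": 3.52, "hand": 1}, {"ax": 0, "ay": 0, "az": 0, "dx": 0, "dy": 0, "dz": 3.52, "hand": 1}, {"ax": 0, "ay": 0, "az": 0, "dx": 0, "dy": 0, "dz": 3.52, "hand": 1}])

```text
clock: 5.9
eef_pos: [474.9, -121.3, 35.8]
tool_rot: [3.141, -0.001, 2.798]
force: [-5.5, 4.3, 23.5]
width: 0.0
gripper_force: 11.7
```

Request:
send_rows(series=[{"ax": 0, "ay": 0, "az": 0, "dx": 0, "dy": 0, "dz": -3, "hand": 1}, {"ax": 0, "ay": 0, "az": 0, "dx": 0, "dy": 0, "dz": -8, "hand": 0.5}, {"ax": 0, "ay": 0, "az": 0, "dx": 0, "dy": 0, "dz": -13, "hand": 0}, {"ax": 0, "ay": 0, "az": 0, "dx": 0, "dy": 0, "dz": -18, "hand": 0}, {"ax": 0, "ay": 0, "az": 0, "dx": -1, "dy": 0, "dz": -20, "hand": 0}, {"ax": 0, "ay": 0, "az": 0, "dx": -5, "dy": -0.4, "dz": -20, "hand": 0}, {"ax": 0, "ay": 0, "az": 0, "dx": -9, "dy": -0.8, "dz": -20, "hand": 0}, {"ax": 0, "ay": 0, "az": 0, "dx": -12, "dy": -1.2, "dz": -20, "hand": 0}, {"ax": 0, "ay": 0, "az": 0, "dx": -12, "dy": -1.2, "dz": -20, "hand": 0}, {"ax": 0, "ay": 0, "az": 0, "dx": -12, "dy": -1.2, "dz": -20, "hand": 0}])

```text
clock: 6.9
eef_pos: [583.7, -174.4, 233.1]
tool_rot: [-3.141, -0.002, 2.797]
force: [-1.3, 0.2, 0.8]
width: 85.3
gripper_force: 0.0
```

```bash
python3 - <<'E'
from h import *
d=get_image("wrist"); cv2.imwrite("pics/w2.png",d["pixels"][:,:,::-1])
print(proj(d,(615,-184,170)),-d["R"].T@d["t"])
s=read_state(); print(s["eef_pos"],s["tool_rot"],s["force"])
E
```

```text
[282.91644954 277.01739417] [ 518.76465779 -151.9477474   375.55379317]
[ 583.22075842 -173.95553489  233.33591715] [ 3.14154540e+00 -2.09346746e-03  2.79713869e+00] [-0.37956019 -0.43592037 -0.57188529]
```

View pics/w2.png

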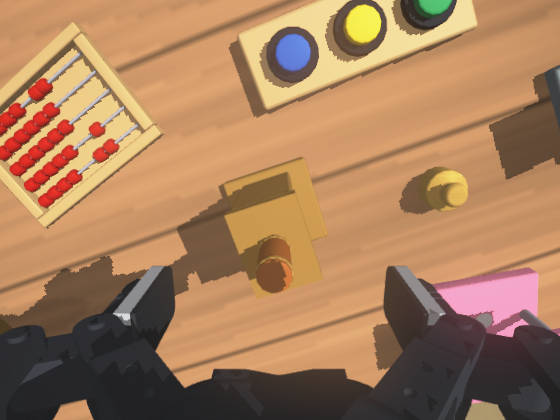

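The handle top centre is at (274,278), between the open fingers; the rest, weight and abacus are clear of them.

```bash
python3 - <<'E'
from h import *
d=get_image("wrist"); p=plane(d,(274,278),170); print(p)
p=p+[0,0,0]
print(todelta((p[0],p[1],230)).round(2),todelta((p[0],p[1],128)).round(2))
E
```

```text
[ 613.25960175 -189.15494182  170.        ]
[-3.36 -0.43  0.35] [-3.38 -0.43 10.55]
```

Request:
send_rows(series=[{"ax": 0, "ay": 0, "az": 0, "dx": -2, "dy": -0.3, "dz": 0, "hand": 0}, {"ax": 0, "ay": 0, "az": 0, "dx": -3.4, "dy": -0.4, "dz": 0.5, "hand": 0}, {"ax": 0, "ay": 0, "az": 0, "dx": -3.4, "dy": -0.4, "dz": 1.5, "hand": 0}, {"ax": 0, "ay": 0, "az": 0, "dx": -3.4, "dy": -0.4, "dz": 3.5, "hand": 0}, {"ax": 0, "ay": 0, "az": 0, "dx": -3.4, "dy": -0.4, "dz": 6, "hand": 0}, {"ax": 0, "ay": 0, "az": 0, "dx": -3.4, "dy": -0.4, "dz": 8.5, "hand": 0}, {"ax": 0, "ay": 0, "az": 0, "dx": -3.4, "dy": -0.4, "dz": 10, "hand": 0}, {"ax": 0, "ay": 0, "az": 0, "dx": -3.4, "dy": -0.4, "dz": 10.5, "hand": 0}, {"ax": 0, "ay": 0, "az": 0, "dx": -3.4, "dy": -0.4, "dz": 10.5, "hand": 0}, {"ax": 0, "ay": 0, "az": 0, "dx": -3.4, "dy": -0.4, "dz": 10.5, "hand": 0}])

```text
clock: 8.0
eef_pos: [615.5, -190.0, 129.9]
tool_rot: [3.141, 0.002, 2.797]
force: [0.6, -0.3, 0.2]
width: 85.5
gripper_force: 0.0
```

Request:
send_rows(series=[{"ax": 0, "ay": 0, "az": 0, "dx": 0, "dy": 0, "dz": 0, "hand": 0.5}, {"ax": 0, "ay": 0, "az": 0, "dx": 0, "dy": 0, "dz": 0, "hand": 0.6}, {"ax": 0, "ay": 0, "az": 0, "dx": 0, "dy": 0, "dz": 0, "hand": 0.68}, {"ax": 0, "ay": 0, "az": 0, "dx": 0, "dy": 0, "dz": 0, "hand": 0.75}, {"ax": 0, "ay": 0, "az": 0, "dx": 0, "dy": 0, "dz": 0, "hand": 0.85}, {"ax": 0, "ay": 0, "az": 0, "dx": 0, "dy": 0, "dz": 0, "hand": 1}, {"ax": 0, "ay": 0, "az": 0, "dx": 0, "dy": 0, "dz": 0, "hand": 1}, {"ax": 0, "ay": 0, "az": 0, "dx": 0, "dy": 0, "dz": 0, "hand": 1}])

```text
clock: 8.8
eef_pos: [615.1, -189.9, 129.2]
tool_rot: [3.141, 0.0, 2.797]
force: [-0.6, 0.5, 5.3]
width: 22.5
gripper_force: 58.5
```

Request:
send_rows(series=[{"ax": 0, "ay": 0, "az": 0, "dx": 0, "dy": 0, "dz": -0.5, "hand": 1}, {"ax": 0, "ay": 0, "az": 0, "dx": 0, "dy": 0, "dz": -2, "hand": 1}, {"ax": 0, "ay": 0, "az": 0, "dx": 0, "dy": 0, "dz": -4, "hand": 1}, {"ax": 0, "ay": 0, "az": 0, "dx": 0, "dy": 0, "dz": -6, "hand": 1}, {"ax": 0, "ay": 0, "az": 0, "dx": 0, "dy": 0, "dz": -8, "hand": 1}, {"ax": 0, "ay": 0, "az": 0, "dx": 0, "dy": 0, "dz": -10, "hand": 1}, {"ax": 0, "ay": 0, "az": 0, "dx": 0, "dy": 0, "dz": -12, "hand": 1}, {"ax": 0, "ay": 0, "az": 0, "dx": 0, "dy": 0, "dz": -14, "hand": 1}, {"ax": 0, "ay": 0, "az": 0, "dx": 0, "dy": 0, "dz": -15, "hand": 1}, {"ax": 0, "ay": 0, "az": 0, "dx": 0, "dy": 0, "dz": -15, "hand": 1}])

```text
clock: 9.8
eef_pos: [615.7, -190.3, 280.9]
tool_rot: [3.141, 0.003, 2.797]
force: [1.1, -0.9, -2.3]
width: 22.9
gripper_force: 58.7
```

```bash
python3 - <<'E'
from h import *
s=read_state(); print(s["eef_pos"],s["tool_rot"],s["force"],s["width"])
R=Ro.from_euler('xyz',s["tool_rot"]).as_matrix()
print(todelta((611.5,130,278)).round(2))
d=get_image("wrist"); e=get_image("scene")
X=s["eef_pos"]
print(proj(d,X+[0,0,-114]),proj(e,X+[0,0,-114]),proj(e,X+[0,0,16]))
im=np.hstack([cv2.resize(d["pixels"][200:420,170:390],(500,500)),cv2.resize(e["pixels"][60:210,160:250],(300,500))])
cv2.imwrite("pics/p3.png",im[:,:,::-1])
E
```

```text
[ 615.70602504 -190.28462868  280.86472061] [3.1414249  0.00341481 2.7966484 ] [ 1.05156018 -0.89801477 -2.25825301] 22.94486542070161
[11.23 30.    0.25]
[280.21509404 205.78057551] [214.06024181 163.21090503] [211.07118599 114.38686563]
```

View pics/p3.png

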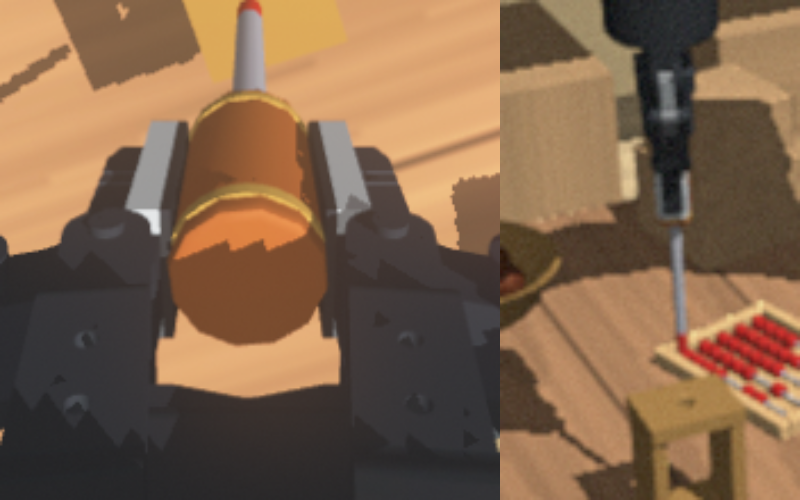

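The red tip is at wrist (280,201) and scene (215,165), 2-3 px from the upright prediction, so the probe hangs straight and is clear of the rest.

Request:
send_rows(series=[{"ax": 0, "ay": 0, "az": 0, "dx": 0.3, "dy": 0.8, "dz": 0, "hand": 1}, {"ax": 0, "ay": 0, "az": 0, "dx": 1.0, "dy": 2.6, "dz": 0, "hand": 1}, {"ax": 0, "ay": 0, "az": 0, "dx": 2.0, "dy": 5.3, "dz": 0, "hand": 1}, {"ax": 0, "ay": 0, "az": 0, "dx": 3.1, "dy": 8.3, "dz": 0, "hand": 1}, {"ax": 0, "ay": 0, "az": 0, "dx": 4.2, "dy": 11.3, "dz": 0, "hand": 1}, {"ax": 0, "ay": 0, "az": 0, "dx": 5.3, "dy": 14.3, "dz": 0, "hand": 1}, {"ax": 0, "ay": 0, "az": 0, "dx": 6.4, "dy": 17.3, "dz": 0, "hand": 1}, {"ax": 0, "ay": 0, "az": 0, "dx": 7.5, "dy": 20.3, "dz": 0, "hand": 1}, {"ax": 0, "ay": 0, "az": 0, "dx": 8.6, "dy": 23.3, "dz": 0, "hand": 1}, {"ax": 0, "ay": 0, "az": 0, "dx": 9.7, "dy": 26.3, "dz": 0, "hand": 1}])

```text
clock: 10.9
eef_pos: [611.2, 94.0, 278.3]
tool_rot: [3.141, -0.002, 2.799]
force: [-0.5, -0.4, -1.5]
width: 23.1
gripper_force: 58.8
```

Request:
send_rows(series=[{"ax": 0, "ay": 0, "az": 0, "dx": 1.1, "dy": 2.8, "dz": 0, "hand": 1}, {"ax": 0, "ay": 0, "az": 0, "dx": 2.0, "dy": 5.2, "dz": 0, "hand": 1}, {"ax": 0, "ay": 0, "az": 0, "dx": 2.7, "dy": 7.2, "dz": 0, "hand": 1}, {"ax": 0, "ay": 0, "az": 0, "dx": 3.1, "dy": 8.2, "dz": 0, "hand": 1}, {"ax": 0, "ay": 0, "az": 0, "dx": 3.2, "dy": 8.4, "dz": 0, "hand": 1}, {"ax": 0, "ay": 0, "az": 0, "dx": 3.2, "dy": 8.4, "dz": 0, "hand": 1}, {"ax": 0, "ay": 0, "az": 0, "dx": 3.2, "dy": 8.4, "dz": 0, "hand": 1}, {"ax": 0, "ay": 0, "az": 0, "dx": 3.2, "dy": 8.4, "dz": 0, "hand": 1}])

```text
clock: 11.7
eef_pos: [611.0, 178.6, 278.9]
tool_rot: [-3.141, 0.0, 2.795]
force: [0.3, -0.4, -1.4]
width: 22.8
gripper_force: 58.8
```

```bash
python3 - <<'E'
from h import *
s=read_state(); print(s["eef_pos"],s["tool_rot"],s["force"],s["width"])
d=get_image("wrist"); e=get_image("scene")
X=s["eef_pos"]+[0,0,-114]
for c,n in((d,"w"),(e,"s")):
    u=proj(c,X); print(n,"tip pred",u,"bead pred",proj(c,(611.4,179.6,134)))
    x,y=int(u[0]),int(u[1])
    hs=cv2.cvtColor(c["pixels"],cv2.COLOR_RGB2HSV); 
    m=((hs[...,0]<4)|(hs[...,0]>174)).astype(np.uint8)*255; m[(hs[...,1]<190)|(hs[...,2]<70)]=0
    k=np.zeros_like(m);k[y-25:y+25,x-15:x+15]=m[y-25:y+25,x-15:x+15]; print(blob(k))
im=np.hstack([cv2.resize(d["pixels"][130:270,210:350],(500,500)),cv2.resize(e["pixels"][200:300,250:310],(300,500))])
cv2.imwrite("pics/p4.png",im[:,:,::-1])
E
```

```text
[611.03728667 178.61751536 278.93760152] [-3.14089860e+00  3.12652008e-04  2.79453107e+00] [ 0.28555187 -0.38337428 -1.38944854] 22.803125953915433
w tip pred [280.36071391 206.22559053] bead pred [281.51163045 196.54699947]Traceback (most recent call last):
  File "<stdin>", line 10, in <module>
  File "h.py", line 18, in blob
    n,l,s,c=cv2.connectedComponentsWithStats(m); i=1+np.argmax(s[1:,4]); return c[i],s[i]
                                                     ~~~~~~~~~^^^^^^^^^
    return _wrapfunc(a, 'argmax', axis=axis, out=out, **kwds)
    return bound(*args, **kwds)
ValueError: attempt to get argmax of an empty sequence
```

```bash
python3 - <<'E'
from h import *
d=get_image("wrist"); e=get_image("scene")
s=read_state();X=s["eef_pos"]+[0,0,-114]; print(X,proj(e,X),proj(e,(611.4,179.6,134)))
np.save("w.npy",d["pixels"]);np.save("s.npy",e["pixels"])
im=np.hstack([cv2.resize(d["pixels"][130:270,210:350],(480,480),interpolation=2),cv2.resize(e["pixels"][200:300,260:326],(317,480),interpolation=2)])
cv2.imwrite("pics/p4.png",im[:,:,::-1])
E
```

```text
[610.91967358 179.60355254 164.9389191 ] [290.68554262 250.97716282] [290.00824025 262.96962123]
```

View pics/p4.png

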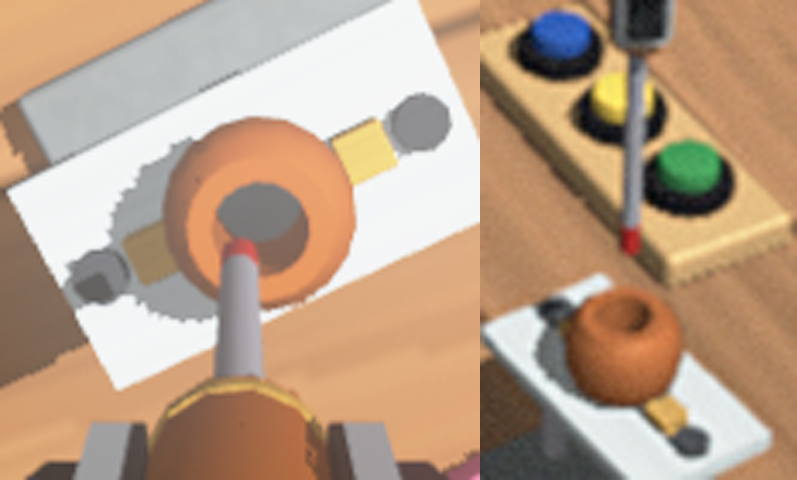

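Wrist view: tip end at crop (239.5,251), i.e. (279.8,203.2), and bore mouth centre at crop (262,224), i.e. (286.4,195.3). Scene view: tip at (291.0,252.1) and mouth at (290.8,265.4).

```bash
python3 - <<'E'
from h import *
d=get_image("wrist"); e=get_image("scene"); s=read_state(); T=s["eef_pos"]; zt=T[2]-114; print(T)
for n,c,t,b in(("w",d,(279.8,203.2),(286.4,195.3)),("s",e,(291,252.1),(290.8,265.4))):
    t=plane(c,t,zt);b=plane(c,b,134);print(n,"tip",t.round(1),"bead",b.round(1),"move",(b-t).round(1))
# bead outline width in wrist
w=d["pixels"]; m=mask(d,(5,110,60),(18,255,255),(250,155,320,225)); print(blob(m))
print([ (plane(d,(x,195.3),134)).round(1) for x in (273,300.1)])
E
```

```text
[610.86684148 179.91823923 278.92065767]
w tip [608.6 180.1 164.9] bead [611.7 184.8 134. ] move [  3.1   4.8 -30.9]
s tip [612.  182.8 164.9] bead [613.6 186.6 134. ] move [  1.5   3.8 -30.9]
(array([288.7527248 , 189.04427793]), array([ 263,  165,   50,   55, 1468], dtype=int32))
[array([607.9, 174.4, 134. ]), array([615.5, 195.5, 134. ])]
```

Request:
send_rows(series=[{"ax": 0, "ay": 0, "az": 0, "dx": -0.05, "dy": 0.25, "dz": 0.4, "hand": 1}, {"ax": 0, "ay": 0, "az": 0, "dx": -0.07, "dy": 0.48, "dz": 1.0, "hand": 1}, {"ax": 0, "ay": 0, "az": 0, "dx": -0.07, "dy": 0.48, "dz": 1.6, "hand": 1}, {"ax": 0, "ay": 0, "az": 0, "dx": -0.07, "dy": 0.48, "dz": 2.0, "hand": 1}, {"ax": 0, "ay": 0, "az": 0, "dx": -0.07, "dy": 0.48, "dz": 2.2, "hand": 1}, {"ax": 0, "ay": 0, "az": 0, "dx": -0.07, "dy": 0.48, "dz": 2.2, "hand": 1}, {"ax": 0, "ay": 0, "az": 0, "dx": -0.07, "dy": 0.48, "dz": 2.2, "hand": 1}, {"ax": 0, "ay": 0, "az": 0, "dx": -0.07, "dy": 0.48, "dz": 2.2, "hand": 1}])

```text
clock: 12.8
eef_pos: [613.3, 184.5, 257.2]
tool_rot: [3.141, 0.0, 2.797]
force: [-0.3, 1.2, -1.6]
width: 22.7
gripper_force: 58.8
```

```bash
python3 - <<'E'
from h import *
d=get_image("wrist"); e=get_image("scene"); s=read_state(); T=s["eef_pos"]; zt=T[2]-114; print(T,s["tool_rot"])
X=np.array([T[0],T[1],zt]); print(proj(d,X),proj(e,X))
im=np.hstack([cv2.resize(d["pixels"][150:250,230:330],(480,480),interpolation=2),cv2.resize(e["pixels"][230:290,260:326],(320,291),interpolation=2)] if 0 else [cv2.resize(d["pixels"][150:250,230:330],(480,480),interpolation=2),cv2.resize(e["pixels"][225:315,260:320],(320,480),interpolation=2)])
cv2.imwrite("pics/p5.png",im[:,:,::-1])
E
```

```text
[613.24495687 184.5445198  257.18559758] [3.14124252e+00 4.22707962e-04 2.79669644e+00]
[280.19664033 206.16931057] [290.56198613 261.23316283]
```

View pics/p5.png

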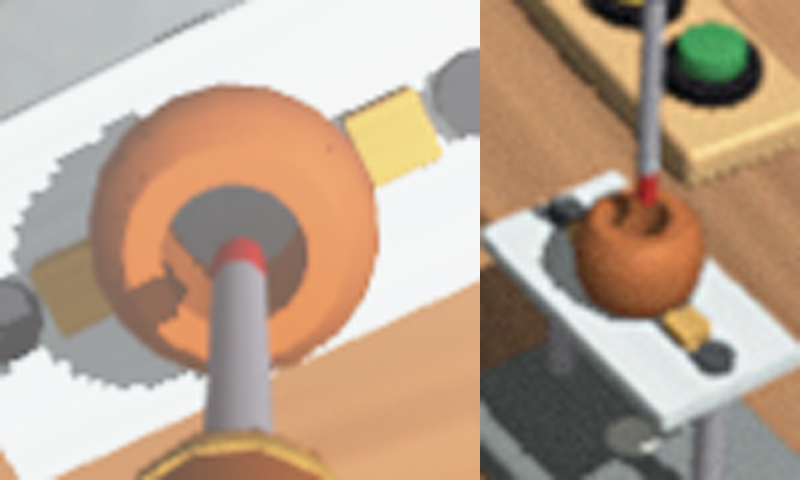

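Wrist view: tip centre at (279.8,203.8) and mouth centre about (279.8,201.2). Scene view: tip at (291.5,262.5) and mouth at about (290.6,265.5), so it is now nearly coaxial.

```bash
python3 - <<'E'
from h import *
d=get_image("wrist"); e=get_image("scene"); s=read_state(); T=s["eef_pos"]; zt=T[2]-114
for n,c,t,b in(("w",d,(279.8,203.8),(279.8,201.2)),("s",e,(291.5,262.5),(290.6,265.5))):
    t=plane(c,t,zt);b=plane(c,b,134);print(n,"tip",t.round(1),"bead",b.round(1),"move",(b-t).round(1))
E
```

```text
w tip [611.4 184.9 143.1] bead [611.7 184.8 134. ] move [ 0.3 -0.1 -9.1]
s tip [613.4 188.6 143.1] bead [614.  186.7 134. ] move [ 0.6 -1.9 -9.1]
```

Request:
send_rows(series=[{"ax": 0, "ay": 0, "az": 0, "dx": -0.06, "dy": -0.04, "dz": 0.0, "hand": 1}, {"ax": 0, "ay": 0, "az": 0, "dx": -0.06, "dy": -0.04, "dz": 0.3, "hand": 1}, {"ax": 0, "ay": 0, "az": 0, "dx": -0.06, "dy": -0.04, "dz": 0.8, "hand": 1}, {"ax": 0, "ay": 0, "az": 0, "dx": -0.06, "dy": -0.04, "dz": 1.3, "hand": 1}, {"ax": 0, "ay": 0, "az": 0, "dx": -0.06, "dy": -0.04, "dz": 1.8, "hand": 1}, {"ax": 0, "ay": 0, "az": 0, "dx": -0.06, "dy": -0.04, "dz": 2.1, "hand": 1}, {"ax": 0, "ay": 0, "az": 0, "dx": -0.06, "dy": -0.04, "dz": 2.2, "hand": 1}, {"ax": 0, "ay": 0, "az": 0, "dx": -0.06, "dy": -0.04, "dz": 2.2, "hand": 1}, {"ax": 0, "ay": 0, "az": 0, "dx": -0.06, "dy": -0.04, "dz": 2.2, "hand": 1}])

```text
clock: 13.9
eef_pos: [613.7, 184.0, 235.1]
tool_rot: [3.141, 0.0, 2.797]
force: [-0.1, -0.5, -1.4]
width: 22.8
gripper_force: 58.8
```

```bash
python3 - <<'E'
from h import *
d=get_image("wrist"); s=read_state(); print(s["eef_pos"],s["force"])
hs=cv2.cvtColor(d["pixels"],cv2.COLOR_RGB2HSV)
# profile along row near mouth plane on the axis: where the shaft crosses z=134
X=np.array([s["eef_pos"][0]-1.8,s["eef_pos"][1]+.3,134]); u=proj(d,X); print("axis at 134",u)
for r in (int(u[1])-6,int(u[1])-3,int(u[1])): print(r,[tuple(int(v) for v in hs[r,c]) for c in range(258,304,2)])
E
```

```text
[613.69815587 183.9921811  235.15316523] [-0.2563975   0.63119626 -1.34640807]
axis at 134 [279.82683093 208.57668628]
202 [(12, 142, 233), (12, 142, 233), (12, 142, 233), (11, 138, 216), (6, 10, 122), (10, 6, 122), (10, 6, 122), (15, 8, 122), (8, 17, 123), (2, 98, 141), (1, 119, 167), (1, 136, 193), (1, 143, 210), (1, 71, 147), (6, 10, 125), (6, 10, 126), (10, 12, 126), (10, 12, 126), (11, 136, 222), (12, 138, 234), (12, 138, 234), (12, 137, 234), (12, 137, 235)]
205 [(12, 142, 233), (12, 143, 233), (12, 142, 233), (9, 106, 154), (10, 67, 125), (0, 4, 121), (0, 4, 121), (8, 8, 122), (2, 59, 129), (0, 54, 137), (162, 9, 147), (150, 8, 167), (176, 38, 189), (1, 124, 199), (12, 10, 124), (6, 10, 125), (10, 12, 125), (10, 61, 130), (10, 76, 130), (12, 140, 230), (12, 140, 234), (12, 140, 234), (12, 138, 234)]
208 [(12, 143, 233), (12, 143, 233), (11, 142, 221), (10, 102, 148), (9, 79, 126), (9, 71, 126), (10, 13, 122), (10, 6, 121), (177, 19, 124), (175, 12, 129), (165, 7, 147), (155, 9, 167), (156, 7, 181), (146, 9, 188), (6, 10, 123), (10, 24, 125), (9, 71, 130), (9, 82, 131), (9, 78, 130), (11, 140, 223), (12, 141, 234), (12, 141, 234), (12, 140, 234)]
```

```bash
python3 - <<'E'
from h import *
d=get_image("wrist"); v=cv2.cvtColor(d["pixels"],cv2.COLOR_RGB2HSV)[...,2]
for c in (266,268,270,272,288,290,292,294):
    r=200
    a=[i for i in range(180,235) if v[i,c]<185]; print(c,a[0],a[-1],len(a),(a[0]+a[-1])/2)
print([int(x) for x in v[185:235,268]],[int(x) for x in v[185:235,291]])
E
```

```text
266 200 234 28 217.0
268 198 234 28 216.0
270 197 234 19 215.5
272 196 234 22 215.0
288 197 234 28 215.5
290 199 234 25 216.5
292 200 234 23 217.0
294 204 232 15 218.0
[214, 216, 220, 229, 233, 233, 233, 233, 233, 233, 233, 233, 222, 172, 123, 123, 122, 121, 121, 122, 122, 121, 124, 127, 128, 127, 128, 126, 154, 156, 126, 126, 126, 153, 176, 175, 158, 137, 201, 232, 232, 232, 232, 232, 232, 230, 205, 151, 137, 131] [236, 237, 238, 238, 236, 235, 234, 234, 234, 234, 234, 234, 234, 222, 170, 126, 127, 126, 126, 126, 127, 129, 130, 130, 130, 130, 130, 130, 130, 130, 129, 129, 129, 129, 128, 150, 201, 228, 232, 232, 232, 232, 232, 232, 232, 227, 207, 179, 172, 176]
```

Laterally centred (shaft 279.5, mouth 279.5); depth offset is about 1 mm, corrected as I lower.

Request:
send_rows(series=[{"ax": 0, "ay": 0, "az": 0, "dx": -0.03, "dy": 0, "dz": 0.3, "hand": 1}, {"ax": 0, "ay": 0, "az": 0, "dx": -0.06, "dy": 0, "dz": 0.9, "hand": 1}, {"ax": 0, "ay": 0, "az": 0, "dx": -0.06, "dy": 0, "dz": 1.6, "hand": 1}, {"ax": 0, "ay": 0, "az": 0, "dx": -0.06, "dy": 0, "dz": 2.4, "hand": 1}, {"ax": 0, "ay": 0, "az": 0, "dx": -0.06, "dy": 0, "dz": 3.2, "hand": 1}, {"ax": 0, "ay": 0, "az": 0, "dx": -0.06, "dy": 0, "dz": 4.0, "hand": 1}, {"ax": 0, "ay": 0, "az": 0, "dx": -0.06, "dy": 0, "dz": 4.8, "hand": 1}, {"ax": 0, "ay": 0, "az": 0, "dx": -0.06, "dy": 0, "dz": 5.4, "hand": 1}, {"ax": 0, "ay": 0, "az": 0, "dx": -0.06, "dy": 0, "dz": 5.8, "hand": 1}, {"ax": 0, "ay": 0, "az": 0, "dx": -0.06, "dy": 0, "dz": 5.9, "hand": 1}])

```text
clock: 15.0
eef_pos: [613.8, 183.7, 175.3]
tool_rot: [-3.141, -0.001, 2.797]
force: [-0.3, -0.4, -1.0]
width: 22.6
gripper_force: 58.8
```

Request:
send_rows(series=[{"ax": 0, "ay": 0, "az": 0, "dx": 0, "dy": 0, "dz": 0, "hand": 1}, {"ax": 0, "ay": 0, "az": 0, "dx": 0, "dy": 0, "dz": 0, "hand": 1}, {"ax": 0, "ay": 0, "az": 0, "dx": 0, "dy": 0, "dz": 0, "hand": 1}, {"ax": 0, "ay": 0, "az": 0, "dx": 0, "dy": 0, "dz": 0, "hand": 1}, {"ax": 0, "ay": 0, "az": 0, "dx": 0, "dy": 0, "dz": 0, "hand": 1}])

```text
clock: 15.5
eef_pos: [614.2, 183.8, 176.1]
tool_rot: [3.141, 0.0, 2.797]
force: [-0.3, 0.1, -1.7]
width: 22.6
gripper_force: 58.8
```

```bash
python3 - <<'E'
from h import *
d=get_image("wrist"); e=get_image("scene"); s=read_state(); print(s["eef_pos"],s["tool_rot"],s["force"],s["width"])
T=s["eef_pos"]; print(proj(e,T-[0,0,114]),proj(e,(T[0],T[1],134)),proj(d,(T[0]-1.8,T[1]+.3,134)))
im=np.hstack([cv2.resize(d["pixels"][150:270,220:340],(480,480),interpolation=2),cv2.resize(e["pixels"][235:345,250:322],(314,480),interpolation=2)])
cv2.imwrite("pics/p6.png",im[:,:,::-1])
E
```

```text
[614.10341041 183.76495699 175.9820777 ] [3.14150557e+00 8.53971658e-05 2.79678915e+00] [ 0.28758426 -0.1395977  -1.20660265] 22.536394424729334
[288.83623176 290.90271176] [289.8520548  264.63403401] [280.02364223 236.96746731]
```

View pics/p6.png

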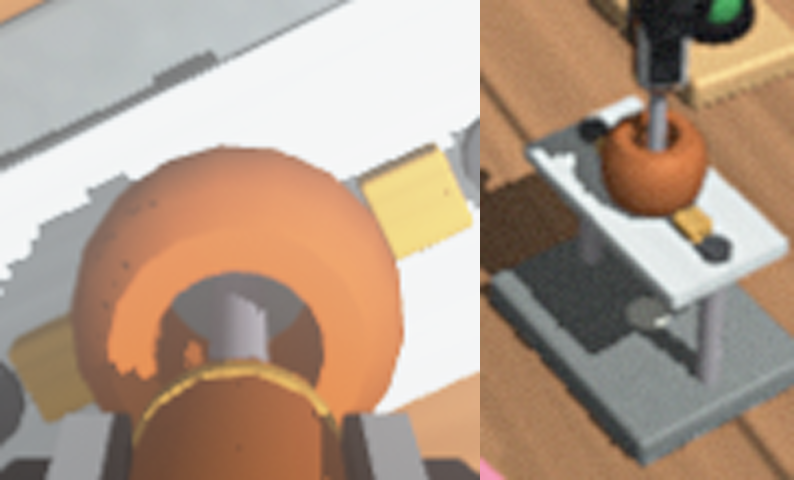

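The wrist crop shows the shaft (x 240) centred in the bore mouth (x 241), and the scene crop shows it free in the hole. There is no contact force. Tip height is about 62 mm, so the whole red part (62-77 mm) is below the plate's underside at 90 mm.

```bash
python3 -c "
from cell import *
print(finish_job())"
```

```text
the job is handed in; nothing more can be done
None
```

I handed the job in at about 15.5 s: the green, yellow and blue keys were pressed in that order to the bottom of their travel, and the probe is held still, upright and centred in the bore. By calculation its red tip is about 13 mm clear below the plate; the tip was hidden in the last pictures. No contact force showed.

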